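# Lock out the shop air: isolator to off, then open the slanted bleed valve

### The arm

A 6-joint arm with a two-finger parallel gripper is mounted at the origin on the work surface. World frame = base frame: x ahead of the robot, y to its left, z up, the work surface at z = 0. Lengths are in m, angles in rad, forces in N, time in s.
With the tool pointing down it reaches from about 0.35 to 0.775 m from the base axis. Payload 7.3 kg.
Tool frame: the origin (TCP) lies at the very end of the fingers, on their centre line; the grasp point (between the pads) lies 19 mm behind it (pinch_z is the distance from the TCP to the grasp point, in m); z points along the fingers, y is the line along which they close (so a half turn about z gives the same grasp; the last joint's range is limited). The gripper opens to 92 mm and grips with 3 to 60 N. Pads are 19 mm wide; open, the fingers measure 130 mm over their backs; the gripper's body (75 mm by 190 mm) begins 47 mm behind the grasp point.
Start: joints at [-1.483, 0.342, 1.524, -0, 1.275, -0.146], TCP at [0.122, -0.511, 0.227] pointing down, gripper open.
Joint ranges: [-2.53, 2.53], [-0.77, 2.02], [0.04, 2.7], [-1, 4.14], [0.28, 2.66], [-3.11, 3.11]. Speed limits (rad/s): [2.57, 2.57, 3.14, 3.14, 3.14, 3.14].

### API

Orientations are given as [roll, pitch, yaw] about the fixed x, y, z axes, in that order (R = Rz(yaw) Ry(pitch) Rx(roll)).
In Python, from cell import * gives the robot as it stands.
- The arm moves only by the tool arm_command, never from a script. Its arguments are lists of equal length, an entry for each row: "fingers": the gripper command: -1 is fully open, 1 is shut, values between are in proportion; "travel": the shift along the tool's x, y, z in m, a list of three; "dr": the turn, a rotation vector about the tool's x, y, z in degrees, a list of three. In form: {"fingers": [fingers, ...], "travel": [[x, y, z], ...], "dr": [[wx, wy, wz], ...]}. A call has 1 to 8 rows; each row is the pose to reach, as a shift and turn from the pose commanded when the call began, along the tool's axes at that moment; what a row does not reach only later rows make up. A row lasts 1/12 s, in which the tool goes at most 41.7 mm and 7.16 degrees, less where a joint would pass 70% of its speed; a pose out of reach is approached as far as the arm can. A call with a gripper value outside its range is refused whole. The fingers move at their own pace and stop on an object; "squeeze" is the grip in N (left out, the last holds). Time passes only in rows, so rows that repeat a pose let the fingers close. It gives the time, the measured TCP pose, the force, the opening and the grip force at its end, in the units of the state.
- observe(): the state, without advancing time (a new reading comes with each control period).
- read_camera(name): name is "scene" or "side" or "wrist"; returns a dict with "color" (420x560x3 uint8, blue, green, red), "z_map" (420x560 float32, m along the optical axis (not along the pixel's ray), 0 where there is no reading), "fx", "fy", "cx", "cy" (pixels), "R" (3x3) and "t" (3): a world point X has camera coordinates R X + t. Camera axes: x right, y down, z forward; pixel columns grow to the right and rows downward; lengths in m; the calibration is good to about 2 mm. A picture is of the moment at which its call begins.
- hand_in(): hands the job in; it is judged then, once.
The state is a dict: "time": time; "qpos": joint angles; "qvel": joint speeds; "joint_efforts": joint torques, N m; "tool_pos": TCP position; "tool_rot": TCP orientation; "contact_force": force on the tool from outside, world axes, zero at the start; "torque": the same for the moment, N m; "opening": finger opening in m; "grip_force": force on a finger pad.
Only numpy, scipy, OpenCV 4.12 (cv2) and the standard library are available. Lean on these libraries where they do the work, as an engineer would, in place of code of your own. Each camera call takes 0.05 s, during which the arm holds its last target. There are 200 camera calls.

### The job

Make the compressed-air line safe for servicing: first swing the black isolator handle on the low grey enclosure round to off and leave the hole in its lug in line with the hole in the hasp, so that a padlock would go through both. Then vent the line by turning the wheel of the slanted brass valve anticlockwise (it rises as it opens) until it is fully open at its stop. Leave the other things on the bench where they are.

Things in the scene. Friction and masses are not known exactly. Their poses are not given: they have to be found in the camera images.
- wheel_center (a point): Centre of the valve's dark steel hand wheel, a round disc 56 mm in diameter, 26 mm thick (13 mm either side of this point), with a 5 mm rib across its top. Its z axis points up and out along the stem, 28 degrees from vertical; x and y turn with the wheel. Shut, it is 153 mm above the bench. Opening moves it up to 20 mm outward along z.
- valve_wheel (a joint): How far the valve is open, rad: 0 shut, 2.8 fully open at the stop. It grows as the wheel turns anticlockwise seen from above (positive about wheel_center's z); the wheel rises 7 mm per rad. Turning takes about 0.12 N m and the wheel stays where it is left. It starts up to 0.4 rad open.
- valve: Slanted brass bleed valve fixed to the bench; origin under its 170 x 100 mm base plate, 90 mm from the plate's centre towards -x. The pipe runs along its x axis, top 81 mm above the bench; a ribbed brass silencer is at the -x end, roughly facing the robot, and the stem leans that way. Under the wheel are only a 13 mm stem and a bonnet at most 40 mm across, starting 33 mm below wheel_center when shut.
- handle_grip (a point): Point to grip on the isolator's black handle, a straight upright bar 18 mm wide and 40 mm high, running from the pivot to 95 mm from it. The point is 65 mm from the pivot, 121 mm above the bench, 18 mm below the bar's top and 36 mm above the enclosure's top. Its x axis points along the bar away from the pivot, y across the bar, z up.
- isolator: Low grey steel enclosure, 210 x 200 mm and 85 mm high, fixed to the bench, with the handle on its top; origin at the centre of its underside. Handle at joint value 0: it points 143 degrees anticlockwise from this x axis; at off: 217 degrees.
- isolator_pivot (a point): On the isolator handle's upright pivot axis, at the height of handle_grip.
- isolator_handle (a joint): Angle of the isolator handle, rad, growing anticlockwise seen from above. It starts between 0 and 0.3 (on); at 1.30 (off) the two holes are in line; the end stop lies beyond, at 1.52. The hinge is stiff (about 0.25 N m) and stays where it is left.
- lug_hole (a point): Centre of the 14 mm hole in the 6 mm steel lug at the outer end of the isolator handle, 115 mm from the pivot.
- hasp_hole (a point): Centre of the 14 mm hole in the fixed steel hasp tab on the enclosure's top, 115 mm from the pivot; the lug passes just above it.
- tape: Bystander: roll of tape, 100 mm across, 48 mm high; origin at the centre of its underside.
- tin: Bystander: lidded tin, 64 mm across, 100 mm high; origin at the centre of its underside.
- offcut: Bystander: wooden offcut 140 x 55 x 30 mm; origin at the centre of its underside.
- jar: Bystander: glass jar, 70 mm across, 90 mm high; origin at the centre of its underside.
- mug: Bystander: white mug, 80 mm across, 90 mm high; origin at the centre of its underside.
- wrench: Bystander: wrench 190 mm long, lying flat; origin on its underside.
Mind the look-alikes: they are no part of the job. What is shaped like the valve but blue or red is not meant.

How it is judged:
By the outcome, as a careful person would: the job done as asked, in the order asked, and still so for the second after the job is handed in, with the robot touching nothing.
It also fails if it takes over 72 s, if anything falls off the work surface, if the arm or the gripper's body presses on something with over 40 N, if the wrist force passes 120 N, or if a joint passes its speed limit or range.

## Working session

There is one attempt and no reset: what is moved stays moved. The work goes in short steps, Python scripts to look and compute and a tool call to move; the robot and the scene stay as the last step left them, time stands still between calls to the robot, and variables do not carry over. Pictures are saved under pics/ and viewed, at most 10 in all, crops included, and the job is handed in when it is done.

Besides the shell and the picture viewer there is one more tool, called after "Request:" by a JSON object that holds its "api" and its "payload". arm_command: Moves the arm, as the interface text tells. Its arguments: {"type":"object","properties":{"fingers":{"type":"array","items":{"type":"number"}},"travel":{"type":"array","items":{"type":"array","items":{"type":"number"}}},"dr":{"type":"array","items":{"type":"array","items":{"type":"number"}}},"squeeze":{"type":"number"}},"required":["fingers","travel","dr"]}

```bash
mkdir -p pics; ls; python3 - <<'E'
from cell import *
import cv2,numpy as np
for n in ("scene","side"):
    c=read_camera(n); cv2.imwrite(f"pics/{n}0.png",c["color"]); np.savez(f"{n}0.npz",**c)
    print(n,c["fx"],c["cx"],c["cy"],np.round(-c["R"].T@c["t"],3),np.round(c["R"][2],2))
print(observe())
E
```

```text
pics
scene 431.3731209639707 277.8431300644208 210.96969072580274 [ 0.905 -0.895  0.762] [-0.39  0.74 -0.55]
side 435.3840719889385 279.2389173364076 217.3464370411437 [0.21  0.813 0.877] [ 0.23 -0.74 -0.63]
{'time': 0.1, 'qpos': array([-1.48301833e+00,  3.42610858e-01,  1.52487223e+00,  4.37379215e-06,
        1.27537608e+00, -1.46029732e-01]), 'qvel': array([ 0.00077447, -0.00089137, -0.00171132, -0.0005011 , -0.00048934,
        0.00158297]), 'joint_efforts': array([ 1.60410560e-03, -4.32005382e+01, -2.44694173e+01,  7.19699822e-02,
        5.26016566e-02, -4.81631332e-05]), 'tool_pos': array([ 0.12161203, -0.51037849,  0.22615354]), 'tool_rot': array([-3.14034023e+00, -1.88429394e-04,  2.33806335e-01]), 'contact_force': array([-0.44733841, -0.16071499, -0.22459376]), 'torque': array([0.00216696, 0.0288025 , 0.0071958 ]), 'grip_force': 0.0, 'opening': 0.09206785516704617}
```

View pics/scene0.png

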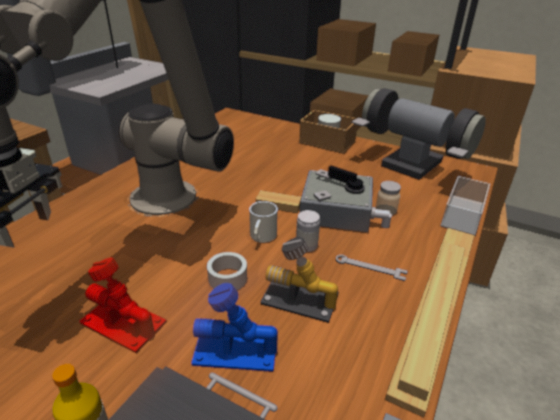

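View pics/side0.png

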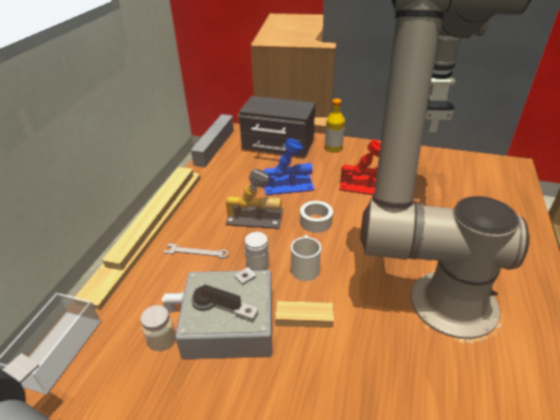

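Candidates for the valve are red (scene 110,300 / side 365,170), blue (235,330 / 290,170) and brass-yellow (305,280 / 255,205). I choose the brass one, whose dark wheel is at scene (295,250), side (258,178). The isolator is at scene (338,198), side (227,312). The handle runs from its pivot at side (205,297) to its lug at (247,311), and the fixed hasp tab is at (245,275).

```bash
cat >h.py <<'E'
import numpy as np,cv2
def cloud(c):
    v,u=np.mgrid[0:420,0:560]; z=c["z_map"].astype(float)
    P=np.stack([(u-c["cx"])/c["fx"]*z,(v-c["cy"])/c["fy"]*z,z],-1)
    W=(P-c["t"])@c["R"]; W[z<=0]=np.nan
    return W
def ray(c,u,v,h):
    d=c["R"].T@np.array([(u-c["cx"])/c["fx"],(v-c["cy"])/c["fy"],1]); o=-c["R"].T@c["t"]
    return o+d*(h-o[2])/d[2]
def proj(c,X):
    p=c["R"]@np.asarray(X)+c["t"]; return np.array([c["fx"]*p[0]/p[2]+c["cx"],c["fy"]*p[1]/p[2]+c["cy"]])
E
python3 - <<'E'
from h import *
S={n:dict(np.load(n+"0.npz")) for n in ("scene","side")}
box={"scene":dict(iso=(300,160,400,235),val=(255,230,345,320)),"side":dict(iso=(175,262,280,362),val=(220,165,290,230))}
for n,c in S.items():
    W=cloud(c); hsv=cv2.cvtColor(c["color"],cv2.COLOR_BGR2HSV)
    def sel(b,m):
        k=np.zeros((420,560),bool); k[b[1]:b[3],b[0]:b[2]]=1; return k&m&np.isfinite(W[...,2])
    Z=W[...,2]
    t=sel(box[n]["iso"],(abs(Z-.085)<.006)); p=W[t]
    r=cv2.minAreaRect((p[:,:2]*1000).astype(np.float32)); print(n,"top",t.sum(),np.round(p[:,2].mean(),4),r)
    t=sel(box[n]["iso"],(Z>.125)&(Z<.15)); p=W[t]; print(" handle top",t.sum(),p[:,2].max(),cv2.minAreaRect((p[:,:2]*1000).astype(np.float32)))
    t=sel(box[n]["val"],(Z>.13)&(Z<.22)); p=W[t]; print(" wheel",t.sum(),p.mean(0),p.min(0),p.max(0))
    t=sel(box[n]["val"],(Z>.002)&(Z<.02)&(hsv[...,1]<120)&(hsv[...,2]<110)); p=W[t]; print(" plate",t.sum(),p[:,2].mean(),cv2.minAreaRect((p[:,:2]*1000).astype(np.float32)))
def crop(n,b):
    return cv2.resize(S[n]["color"][b[1]:b[3],b[0]:b[2]],(390,290),interpolation=cv2.INTER_CUBIC)
a=np.hstack([crop("side",(175,260,280,338)),crop("scene",(290,155,395,233))])
b=np.hstack([crop("side",(215,160,300,223)),crop("scene",(252,228,352,302))])
cv2.imwrite("pics/crops.png",np.vstack([a,b]))
E
```

```text
scene top 1877 0.0871 ((587.432861328125, 158.3354949951172), (292.2880859375, 328.79071044921875), 17.15235710144043)
 handle top 196 0.14299094077154856 ((529.02001953125, 225.59732055664062), (22.382505416870117, 93.91587829589844), 81.86682891845703)
 wheel 470 [ 0.58770001 -0.21261116  0.1621999 ] [ 0.55557839 -0.2326909   0.13000699] [ 0.61124662 -0.17689519  0.18031343]
 plate 1527 0.011020152216402908 ((539.3450317382812, -122.61737060546875), (256.2953186035156, 289.81927490234375), 12.483631134033203)
side top 4712 0.0859 ((528.99755859375, 211.7190399169922), (209.6764678955078, 202.40977478027344), 17.422576904296875)
 handle top 387 0.14214557276202636 ((529.402587890625, 232.8560333251953), (20.656692504882812, 95.18989562988281), 83.45442199707031)
 wheel 277 [ 0.5790287  -0.18969772  0.16061928] [ 0.55368965 -0.22430241  0.13322515] [ 0.60853643 -0.16930448  0.18045398]
 plate 485 0.010140008861280268 ((607.6788330078125, -276.52740478515625), (156.6713104248047, 272.6736755371094), 7.274362087249756)
```

View pics/crops.png

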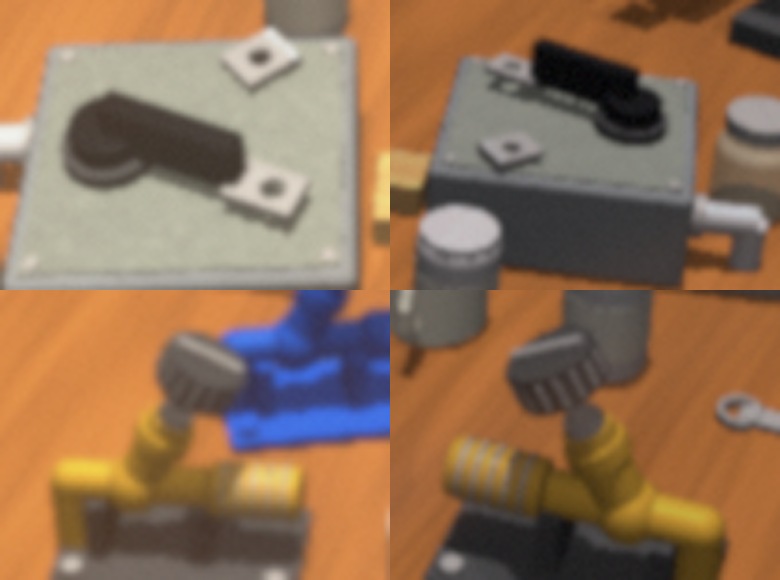

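The crops confirm the choice. The brass valve has a grey wheel at side (258,178), with the silencer towards the robot. On the isolator, the lug hole is at side (248.2,310.6) and the hasp hole at (245.3,275.3). Next I measure the holes, the handle axis and the valve axis.

```bash
python3 - <<'E'
from h import *
S={n:dict(np.load(n+"0.npz")) for n in ("scene","side")}
c=S["side"];W=cloud(c)
for nm,u,v in (("hasp",245.3,275.3),("lug",248.2,310.6)):
    q=W[int(v)-4:int(v)+5,int(u)-5:int(u)+6,2]; print(nm,np.nanmedian(q),np.round(np.nanpercentile(q,[10,90]),3),"z.09",ray(c,u,v,.09),"z.1",ray(c,u,v,.1))
for n,(u,v) in dict(a=(290+123/3.714,155+67/3.714),b=(290+512/3.714-390/3.714,155+147/3.714)).items(): print("scene",n,ray(S["scene"],u,v,.092))
allp=[];bx={"scene":(255,230,345,320),"side":(215,165,290,232)}
wh=[]
for n,c in S.items():
    W=cloud(c);hsv=cv2.cvtColor(c["color"],cv2.COLOR_BGR2HSV);b=bx[n]
    k=np.zeros((420,560),bool);k[b[1]:b[3],b[0]:b[2]]=1
    y=k&(hsv[...,0]>17)&(hsv[...,0]<32)&(hsv[...,1]>110)&(W[...,2]>.06)&(W[...,2]<.085)
    p=W[y]; allp.append(p); m=p.mean(0); d=np.linalg.svd(p[:,:2]-m[:2],full_matrices=0)[2][0]; print(n,"pipe",len(p),m,np.degrees(np.arctan2(d[1],d[0])),p.min(0),p.max(0))
    w=k&(W[...,2]>.128)&(W[...,2]<.2)&(hsv[...,1]<90); p=W[w]; wh.append(p)
    vv,uu=np.nonzero(w); print(" wheel px",len(p),cv2.fitEllipse(cv2.convexHull(np.stack([uu,vv],1).astype(np.int32))))
p=np.vstack(wh); rng=np.random.default_rng(0);best=(0,)
for n,p in zip(S,wh):
  best=(0,)
  for _ in range(1500):
    a,b_,c_=p[rng.choice(len(p),3,False)]; nn=np.cross(b_-a,c_-a); nn/=np.linalg.norm(nn)+1e-12
    if nn[2]<0: nn=-nn
    if nn[2]<.75: continue
    i=abs((p-a)@nn)<.002
    if i.sum()>best[0]: best=(i.sum(),i)
  q=p[best[1]];m=q.mean(0);nn=np.linalg.svd(q-m)[2][2]; nn*=np.sign(nn[2])
  print(n,"top plane",best[0],len(p),m,"n",nn,"tilt",np.degrees(np.arccos(nn[2])),"az",np.degrees(np.arctan2(nn[1],nn[0])),(q.min(0)+q.max(0))/2)
E
```

```text
hasp 0.09603319963956067 [0.087 0.098] z.09 [0.51128732 0.12728274 0.09      ] z.1 [0.50745743 0.13599698 0.1       ]
lug 0.10583898539127061 [0.087 0.108] z.09 [0.46809025 0.22863664 0.09      ] z.1 [0.46480929 0.23606292 0.1       ]
scene a [0.45739375 0.2602686  0.092     ]
scene b [0.51017695 0.13703325 0.092     ]
scene pipe 645 [ 0.61511824 -0.20690761  0.07191457] 9.808048360573885 [ 0.52188106 -0.22807599  0.06002263] [ 0.68890857 -0.18095909  0.08491907]
 wheel px 429 ((295.5536804199219, 248.67539978027344), (24.167346954345703, 27.70378303527832), 139.51097106933594)
side pipe 388 [ 0.59837313 -0.18772504  0.07147741] -171.18002319311682 [ 0.51783035 -0.2186333   0.06014177] [ 0.68754018 -0.16891812  0.08489953]
 wheel px 252 ((258.5402526855469, 178.10243225097656), (17.989049911499023, 19.114538192749023), 142.89822387695312)
scene top plane 154 429 [ 0.58157776 -0.21064415  0.16773372] n [-0.45073535 -0.08649179  0.88845755] tilt 27.319941290887257 az -169.13753081057104 [ 0.57992639 -0.20625117  0.1678567 ]
side top plane 99 252 [ 0.5754317  -0.19484511  0.16360434] n [-0.50623277 -0.0517229   0.86084442] tilt 30.58847266439171 az -174.16620930043538 [ 0.57588789 -0.1991152   0.16308264]
```

Request:
{"api": "arm_command", "payload": {"fingers": [-1,-1,-1,-1,-1,-1,-1,-1], "travel": [[0.3,-0.15,-0.08],[0.3,-0.15,-0.08],[0.3,-0.15,-0.08],[0.3,-0.15,-0.08],[0.3,-0.15,-0.08],[0.3,-0.15,-0.08],[0.3,-0.15,-0.08],[0.3,-0.15,-0.08]], "dr": [[0,0,0],[0,0,0],[0,0,0],[0,0,0],[0,0,0],[0,0,0],[0,0,0],[0,0,0]]}}

```text
time: 0.77
tool_pos: [0.3712, -0.3007, 0.3044]
tool_rot: [-3.141, 0.0, 0.234]
contact_force: [0.7, -0.8, -0.4]
opening: 0.0919
grip_force: 0.0
```

Cross-checks agree. The hasp at z≈0.097 is (0.510,0.133), and pivot (0.5765,0.2275) plus 115 mm at 234.9° gives the same point. The lug is at 173.4°, so the joint is about 0.23 and the swing needed is 61.4°. For the valve, the lean azimuth is about -171° and the tilt about 28°. I'm moving to above the handle grip at (0.512,0.235).

Request:
{"api": "arm_command", "payload": {"fingers": [-1,-1,-1,-1,-1,-1,-1,-1], "travel": [[0.261,-0.489,0.05],[0.261,-0.489,0.05],[0.261,-0.489,0.05],[0.261,-0.489,0.05],[0.261,-0.489,0.05],[0.261,-0.489,0.05],[0.261,-0.489,0.05],[0.261,-0.489,0.05]], "dr": [[0,0,20],[0,0,20],[0,0,20],[0,0,20],[0,0,20],[0,0,20],[0,0,20],[0,0,20]]}}

```text
time: 1.43
tool_pos: [0.451, 0.0074, 0.2751]
tool_rot: [3.141, 0.0, -0.115]
contact_force: [0.8, -1.3, 0.1]
opening: 0.0918
grip_force: 0.0
```

Request:
{"api": "arm_command", "payload": {"fingers": [-1,-1,-1,-1,-1,-1,-1,-1], "travel": [[0.0345,-0.233,0.045],[0.0345,-0.233,0.045],[0.0345,-0.233,0.045],[0.0345,-0.233,0.045],[0.0345,-0.233,0.045],[0.0345,-0.233,0.045],[0.0345,-0.233,0.045],[0.0345,-0.233,0.045]], "dr": [[0,0,0],[0,0,0],[0,0,0],[0,0,0],[0,0,0],[0,0,0],[0,0,0],[0,0,0]]}}

```text
time: 2.1
tool_pos: [0.5116, 0.2341, 0.2289]
tool_rot: [3.14, 0.002, -0.112]
contact_force: [0.1, -0.3, 0.1]
opening: 0.0916
grip_force: 0.0
```

```bash
python3 - <<'E'
from cell import *
from h import *
s=observe();print(s["tool_pos"],s["tool_rot"],s["qpos"])
c=read_camera("wrist");np.savez("w1.npz",**c)
W=cloud(c);Z=W[...,2]; m=(Z>.132)&(Z<.148)&(abs(W[...,0]-.53)<.1)&(abs(W[...,1]-.23)<.09)
p=W[m];print(m.sum(),cv2.minAreaRect((p[:,:2]*1000).astype(np.float32)))
cv2.imwrite("pics/w1.png",c["color"])
E
```

```text
[0.51164661 0.23410575 0.22891085] [ 3.14028723e+00  2.34151647e-03 -1.12200104e-01] [ 2.93071459e-01  4.11296435e-01  1.41209711e+00 -2.85355267e-04
  1.32086565e+00  1.97613731e+00]
3610 ((529.6657104492188, 230.15335083007812), (17.68497657775879, 94.54460144042969), 83.24756622314453)
```

View pics/w1.png

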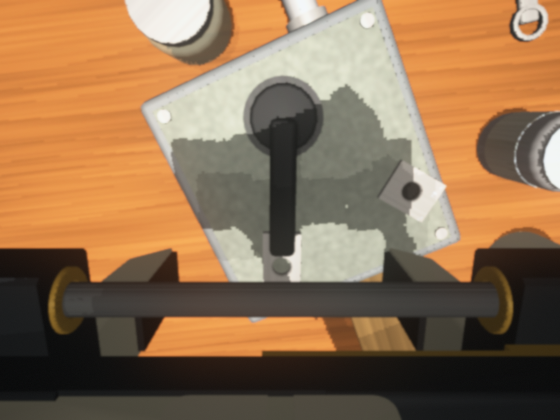

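The wrist view shows the bar at (284,185) midway between the jaws, the lug hole at (282,266) and the hasp hole at (411,190). I'm going down and gripping.

Request:
{"api": "arm_command", "payload": {"fingers": [-1,-1,-1,-1,-1,-1,-1], "travel": [[0,0.0015,0.04],[0,0.0015,0.08],[0,0.0015,0.11],[0,0.0015,0.125],[0,0.0015,0.126],[0,0.0015,0.126],[0,0.0015,0.126]], "dr": [[0,0,0],[0,0,0],[0,0,0],[0,0,0],[0,0,0],[0,0,0],[0,0,0]]}}

```text
time: 2.73
tool_pos: [0.5132, 0.2307, 0.1061]
tool_rot: [-3.141, -0.003, -0.116]
contact_force: [0.9, 0.2, 0.3]
opening: 0.0919
grip_force: 0.0
```

Request:
{"api": "arm_command", "payload": {"fingers": [1,1,1,1,1,1,1,1], "travel": [[0,0,0],[0,0,0],[0,0,0],[0,0,0],[0,0,0],[0,0,0],[0,0,0],[0,0,0]], "dr": [[0,0,0],[0,0,0],[0,0,0],[0,0,0],[0,0,0],[0,0,0],[0,0,0],[0,0,0]], "squeeze": 25}}

```text
time: 3.4
tool_pos: [0.5121, 0.2313, 0.1043]
tool_rot: [3.141, 0.0, -0.115]
contact_force: [0.2, -0.2, -0.9]
opening: 0.043
grip_force: 0.0
```

```bash
python3 - <<'E'
from cell import *
from h import *
s=observe();print(s["tool_pos"],s["tool_rot"],s["opening"],s["grip_force"],s["contact_force"])
c=dict(np.load("w1.npz"))
print("lug",ray(c,282,266,.106),"hasp",ray(c,411,190,.097),"hub",ray(c,283,117,.125))
# arc table in tool axes: tool x toward pivot
r=np.hypot(*(np.array([.5765,.2265])-s["tool_pos"][:2]));print("r",r)
E
```

```text
[0.51205956 0.23130979 0.10428192] [ 3.14144622e+00  7.05868803e-05 -1.15153842e-01] 0.043034553696522745 0.0 [ 0.17454904 -0.20767654 -0.91710362]
lug [0.46391096 0.23789143 0.106     ] hasp [0.51207349 0.13162473 0.097     ] hub [0.57781922 0.22483163 0.125     ]
r 0.06461969301076748
```

Request:
{"api": "arm_command", "payload": {"fingers": [1,1,1,1,1,1,1,1], "travel": [[0,0,0],[0,0,0],[0,0,0],[0,0,0],[0,0,0],[0,0,0],[0,0,0],[0,0,0]], "dr": [[0,0,0],[0,0,0],[0,0,0],[0,0,0],[0,0,0],[0,0,0],[0,0,0],[0,0,0]]}}

```text
time: 4.07
tool_pos: [0.512, 0.2316, 0.1043]
tool_rot: [-3.141, 0.0, -0.115]
contact_force: [-0.6, 4.1, -0.9]
opening: 0.018
grip_force: 25.0
```

Request:
{"api": "arm_command", "payload": {"fingers": [1,1,1,1,1,1,1,1], "travel": [[0.0004,0.0068,0],[0.0014,0.0135,0],[0.0032,0.0201,0],[0.0056,0.0264,0],[0.0087,0.0325,0],[0.0124,0.0382,0],[0.0167,0.0435,0],[0.0215,0.0483,0]], "dr": [[0,0,-6],[0,0,-12],[0,0,-18],[0,0,-24],[0,0,-30],[0,0,-36],[0,0,-42],[0,0,-48]]}}

```text
time: 4.73
tool_pos: [0.5282, 0.181, 0.1043]
tool_rot: [-3.141, -0.001, 0.727]
contact_force: [2.3, 5.5, -3.0]
opening: 0.018
grip_force: 25.0
```

Request:
{"api": "arm_command", "payload": {"fingers": [1,1,1,1,1], "travel": [[0.0004,0.0068,0],[0.0014,0.0135,0],[0.0018,0.0152,0],[0.0018,0.0152,0],[0.0018,0.0152,0]], "dr": [[0,0,-6],[0,0,-12],[0,0,-13.5],[0,0,-13.5],[0,0,-13.5]]}}

```text
time: 5.15
tool_pos: [0.5398, 0.1707, 0.1043]
tool_rot: [3.141, -0.001, 0.957]
contact_force: [3.6, 3.7, -3.2]
opening: 0.018
grip_force: 25.0
```

```bash
python3 - <<'E'
from cell import *
from h import *
s=observe();print(s["tool_pos"],s["tool_rot"],s["contact_force"],s["torque"])
c=read_camera("side");np.savez("s2.npz",**c);d=read_camera("wrist")
a=c["color"][255:325,200:280];print(proj(c,[.511,.1325,.1]))
cv2.imwrite("pics/s2.png",np.hstack([cv2.resize(a,(400,350),interpolation=cv2.INTER_CUBIC),cv2.resize(d["color"],(400,350))]))
E
```

```text
[0.53981775 0.17074866 0.104286  ] [ 3.14086589e+00 -8.02212143e-04  9.57460468e-01] [ 3.56381134  3.70657053 -3.21478628] [ 0.45300425 -0.37453982  0.23666948]
[244.41521444 274.00579485]
```

View pics/s2.png

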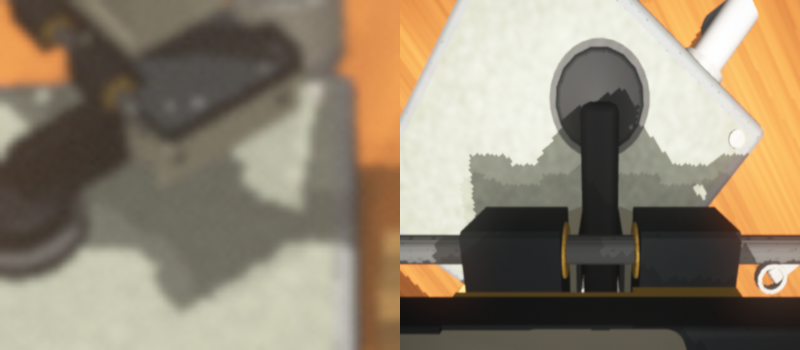

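The gripper hides the holes in both views. I'm opening, rising and looking from above.

Request:
{"api": "arm_command", "payload": {"fingers": [-1,-1,-1,-1,-1,-1,-1,-1], "travel": [[0,0,0],[0,0,0],[0,0,0],[0,0,0],[0,0,0],[0,0,0],[0,0,0],[0,0,0]], "dr": [[0,0,0],[0,0,0],[0,0,0],[0,0,0],[0,0,0],[0,0,0],[0,0,0],[0,0,0]]}}

```text
time: 5.92
tool_pos: [0.5393, 0.1706, 0.1043]
tool_rot: [3.142, 0.0, 0.958]
contact_force: [-0.2, 0.1, -0.8]
opening: 0.0667
grip_force: 0.0
```

Request:
{"api": "arm_command", "payload": {"fingers": [-1,-1,-1,-1,-1,-1,-1,-1], "travel": [[0,0,0],[0,0,-0.03],[0,0,-0.07],[0,0,-0.11],[0,0,-0.15],[0,0,-0.15],[0,0,-0.15],[0,0,-0.15]], "dr": [[0,0,0],[0,0,0],[0,0,0],[0,0,0],[0,0,0],[0,0,0],[0,0,0],[0,0,0]]}}

```text
time: 6.58
tool_pos: [0.5389, 0.1706, 0.2538]
tool_rot: [-3.141, 0.001, 0.958]
contact_force: [-0.2, 0.1, 1.6]
opening: 0.0921
grip_force: 0.0
```

```bash
python3 - <<'E'
from cell import *
from h import *
s=observe();print(s["tool_pos"],s["tool_rot"],s["qpos"])
d=read_camera("wrist");np.savez("w3.npz",**d);c=read_camera("side");np.savez("s3.npz",**c)
W=cloud(d);Z=W[...,2]; m=(Z>.132)&(Z<.148)&(abs(W[...,0]-.54)<.09)&(abs(W[...,1]-.18)<.09)
p=W[m];print(m.sum(),cv2.minAreaRect((p[:,:2]*1000).astype(np.float32)))
u,v=proj(d,[.511,.1325,.1]).astype(int);print(u,v)
x0,y0=max(0,min(u-50,460)),max(0,min(v-50,320))
cv2.imwrite("pics/w3.png",np.hstack([cv2.resize(d["color"][y0:y0+100,x0:x0+100],(400,400),interpolation=cv2.INTER_CUBIC),cv2.resize(c["color"][250:310,215:275],(400,400),interpolation=cv2.INTER_CUBIC)]));print(x0,y0)
E
```

```text
[0.53889352 0.17055666 0.25381781] [-3.14116602e+00  5.80818341e-04  9.58099745e-01] [ 1.71003251e-01  3.98372074e-01  1.36299740e+00 -1.12251059e-04
  1.38093537e+00  7.83721180e-01]
3050 ((550.5881958007812, 186.08544921875), (93.9239501953125, 17.834190368652344), 55.53020477294922)
278 252
228 202
```

View pics/w3.png

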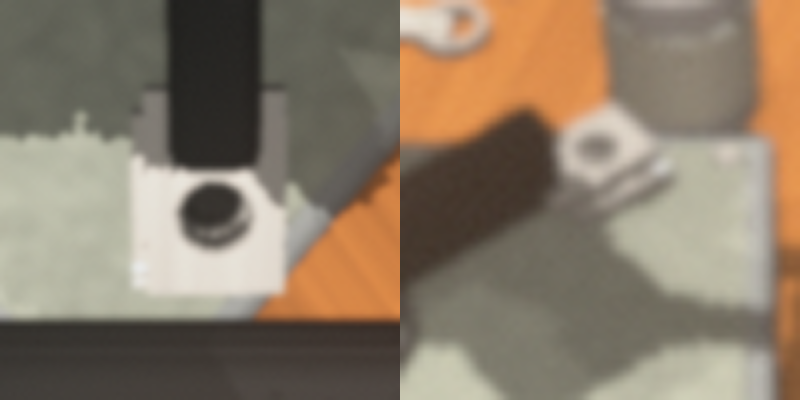

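The wrist crop shows the lug hole at about (282,256) with the hasp hole directly beneath it. A thin crescent at the lower right suggests about 1 mm of offset, so I'll put a number on it.

```bash
python3 - <<'E'
from h import *
c=dict(np.load("w3.npz"));w1=dict(np.load("w1.npz"))
W=cloud(c)[202:302,228:328];g=cv2.cvtColor(c["color"],cv2.COLOR_BGR2GRAY)[202:302,228:328]
print("lug z",np.nanmedian(W[60:70,40:65,2]))
b=cv2.inRange(g,0,110); b[:44]=0; n,l,st,ce=cv2.connectedComponentsWithStats(b)
for s,e in zip(st[1:],ce[1:]):
    if 50<s[4]<500: print(s,e+[228,202],"dark part"); u,v=e+[228,202]
P=np.array([.577,.226])
for nm,cc,uv,z in(("lug",c,(228+215/4,202+212/4),.106),("hasp w1",w1,(411,190),.097),("lug w1",w1,(282,266),.106),("dark@hasp",c,(u,v),.097)):
    q=ray(cc,*uv,z);d=q[:2]-P;print(nm,q,np.hypot(*d),np.degrees(np.arctan2(*d[::-1]))%360)
W=cloud(w1);q=W[160:225,370:450];m=(q[...,2]>.09)&(q[...,2]<.11);print("hasp z",np.median(q[m][:,2]))
E
```

```text
lug z 0.10525165277354459
[ 72  44  25  10 147] [312.68027211 249.17006803] dark part
[ 45  46  16  15 178] [280.58426966 255.02808989] dark part
lug [0.51269953 0.13073609 0.106     ] 0.1149337382404849 235.98175242180156
hasp w1 [0.51207349 0.13162473 0.097     ] 0.1145519292355061 235.47354345836578
lug w1 [0.46391096 0.23789143 0.106     ] 0.11371252185302748 173.99734884179907
dark@hasp [0.50992005 0.12849247 0.097     ] 0.11835302301963667 235.47411352348996
hasp z 0.09565589512315054
```

The lug overshoots by about 0.5° (1 mm of a 14 mm hole), which is in line. Next is the valve: I'll work out a standoff pose on the wheel axis.

```bash
cat >>h.py <<'E'
from scipy.spatial.transform import Rotation as Ro
def pose(axis_az,tilt,psi):
    a=np.radians(axis_az);t=np.radians(tilt);z=-np.array([np.sin(t)*np.cos(a),np.sin(t)*np.sin(a),np.cos(t)])
    x=np.array([np.cos(psi),np.sin(psi),0]);x-=z*(x@z);x/=np.linalg.norm(x)
    return np.stack([x,np.cross(z,x),z],1)
def rel(s,p,R):
    A=Ro.from_euler("xyz",s["tool_rot"]).as_matrix()
    print("travel",np.round(A.T@(np.asarray(p)-s["tool_pos"]),4),"dr",np.round(np.degrees(Ro.from_matrix(A.T@R).as_rotvec()),2))
E
python3 - <<'E'
from cell import *
from h import *
s=observe();R=pose(189.5,28,-.18);C=np.array([.584,-.2015,.154]);rel(s,C-.13*R[:,2],R)
E
```

```text
travel [-0.321   0.2077 -0.0159] dr [-6.   29.26 66.16]
```

Request:
{"api": "arm_command", "payload": {"fingers": [-1,-1,-1,-1,-1,-1,-1,-1], "travel": [[-0.02,0.015,-0.03],[-0.05,0.03,-0.03],[-0.08,0.05,-0.03],[-0.11,0.07,-0.03],[-0.14,0.09,-0.03],[-0.17,0.11,-0.03],[-0.2,0.13,-0.03],[-0.23,0.15,-0.03]], "dr": [[-0.5,2.9,6.6],[-1,5.9,13.2],[-1.6,8.8,19.8],[-2.2,11.7,26.4],[-2.8,14.6,33],[-3.4,17.5,39.6],[-4,20.4,46.2],[-4.6,23.3,52.8]]}}

```text
time: 7.35
tool_pos: [0.5289, -0.1055, 0.283]
tool_rot: [-3.029, -0.381, 0.005]
contact_force: [0.6, 0.5, -0.5]
opening: 0.0918
grip_force: 0.0
```

```bash
python3 - <<'E'
from cell import *
from h import *
s=observe();print(s["qpos"]);R=pose(189.5,28,-.18);C=np.array([.584,-.2015,.154]);rel(s,C-.13*R[:,2],R)
E
```

```text
[-0.50838117  0.14975501  1.69368181  0.32957896  1.04136983  0.90473673]
travel [-0.0105  0.1066 -0.0009] dr [-1.42  6.08 13.49]
```

Request:
{"api": "arm_command", "payload": {"fingers": [-1,-1,-1,-1,-1,-1,-1], "travel": [[-0.003,0.035,0],[-0.007,0.07,0],[-0.0105,0.1065,-0.001],[-0.0105,0.1065,-0.001],[-0.0105,0.1065,-0.001],[-0.0105,0.1065,-0.001],[-0.0105,0.1065,-0.001]], "dr": [[-0.6,2.6,5.8],[-1.2,5.2,11.6],[-1.4,6.1,13.5],[-1.4,6.1,13.5],[-1.4,6.1,13.5],[-1.4,6.1,13.5],[-1.4,6.1,13.5]]}}

```text
time: 7.93
tool_pos: [0.5253, -0.2086, 0.27]
tool_rot: [-2.945, -0.45, -0.259]
contact_force: [-0.2, -0.3, -0.5]
opening: 0.0922
grip_force: 0.0
```

```bash
python3 - <<'E'
from cell import *
from h import *
s=observe();print(s["qpos"],s["tool_pos"],s["tool_rot"])
c=read_camera("wrist");np.savez("w4.npz",**c);cv2.imwrite("pics/w4.png",c["color"])
C=np.array([.584,-.2015,.154]);n=-pose(189.5,28,-.18)[:,2];print("expected top px",proj(c,C+.013*n))
W=cloud(c);h=(W-C)@n;rad=np.linalg.norm(W-C-h[...,None]*n,axis=-1)
m=(h>.008)&(h<.022)&(rad<.045);p=W[m];q=p-C;print(m.sum(),np.percentile(h[m],[5,25,50,75,95]))
v,u=np.nonzero(m);print(u.min(),u.max(),v.min(),v.max())
R=pose(189.5,28,-.18);xy=(q@R)[:,:2]
print("circle",cv2.minEnclosingCircle((xy*1000).astype(np.float32)),xy.min(0),xy.max(0))
A=np.c_[p[:,:2]-p[:,:2].mean(0),np.ones(len(p))]
i=np.ones(len(p),bool)
for _ in range(6):
    k=np.linalg.lstsq(A[i],p[i,2],rcond=None)[0];i=abs(A@k-p[:,2])<.0015
nn=np.array([-k[0],-k[1],1]);nn/=np.linalg.norm(nn);print("normal",nn,np.degrees(np.arccos(nn[2])),np.degrees(np.arctan2(nn[1],nn[0])),i.sum())
E
```

```text
[-0.72655705  0.18924392  1.71764592  0.46150091  0.96760142  0.84393073] [ 0.52532368 -0.20861002  0.27004024] [-2.94492943 -0.44972579 -0.25855414]
expected top px [285.16739711 209.99780983]
4050 [0.01000623 0.0109965  0.01155837 0.01220706 0.01625321]
251 323 175 246
circle ((-1.6546440124511719, 0.9827321171760559), 28.76888656616211) [-0.03011976 -0.02588133] [0.02582194 0.02882819]
normal [-0.4616262  -0.07290547  0.88407355] 27.862273364091415 -171.02530019057664 3150
```

View pics/w4.png

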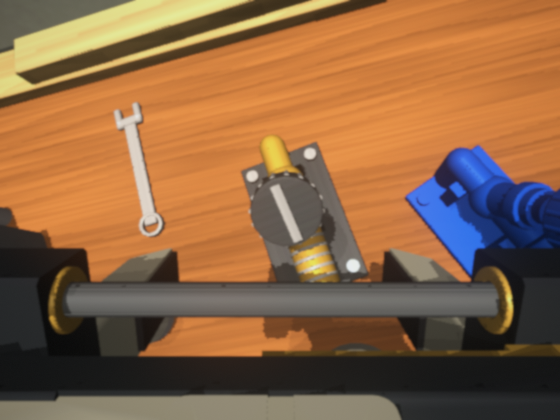

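The wrist view shows the wheel at (287,210) with its rib from (275,187) to (297,238), between the jaws. The measured tilt is 27.9° and the azimuth 189°, which match the description. I'm approaching along the axis.

```bash
python3 - <<'E'
from cell import *
from h import *
s=observe();R=pose(189.2,28,-.18);C=np.array([.584,-.2015,.154])+R@[-.0015,.001,.0014];print(C);rel(s,C+.019*R[:,2],R)
E
```

```text
[ 0.5831699  -0.20200858  0.15193547]
travel [-0.0027  0.0049  0.1507] dr [-0.25  0.11  0.41]
```

Request:
{"api": "arm_command", "payload": {"fingers": [-1,-1,-1,-1,-1,-1,-1,-1], "travel": [[-0.003,0.005,0.02],[-0.003,0.005,0.05],[-0.003,0.005,0.08],[-0.003,0.005,0.11],[-0.003,0.005,0.13],[-0.003,0.005,0.149],[-0.003,0.005,0.149],[-0.003,0.005,0.149]], "dr": [[0,0,0],[0,0,0],[0,0,0],[0,0,0],[0,0,0],[0,0,0],[0,0,0],[0,0,0]]}}

```text
time: 8.65
tool_pos: [0.5909, -0.2007, 0.1363]
tool_rot: [-2.945, -0.449, -0.258]
contact_force: [0.4, -0.2, 0.0]
opening: 0.0921
grip_force: 0.0
```

Request:
{"api": "arm_command", "payload": {"fingers": [1,1,1,1,1,1,1,1], "travel": [[0,0,0],[0,0,0],[0,0,0],[0,0,0],[0,0,0],[0,0,0],[0,0,0],[0,0,0]], "dr": [[0,0,0],[0,0,0],[0,0,0],[0,0,0],[0,0,0],[0,0,0],[0,0,0],[0,0,0]], "squeeze": 25}}

```text
time: 9.32
tool_pos: [0.5911, -0.201, 0.1376]
tool_rot: [-2.943, -0.451, -0.26]
contact_force: [0.2, 6.7, 6.0]
opening: 0.0557
grip_force: 25.0
```

```bash
python3 - <<'E'
from cell import *
from h import *
s=observe();print(s);R=pose(189.2,28,-.18);print(s["tool_pos"]-.019*R[:,2])
E
```

```text
{'time': 9.3167, 'qpos': array([-0.62634437,  0.43789042,  1.76960557,  0.58038584,  0.66211697,
        0.74420748]), 'qvel': array([ 0.00067877, -0.0016085 , -0.00031488, -0.00074985, -0.00055969,
        0.00016335]), 'joint_efforts': array([ -3.29869397, -41.84637666, -21.04438841,   0.31777876,
        -2.04998285,  -0.1479858 ]), 'tool_pos': array([ 0.59107918, -0.20100878,  0.13761955]), 'tool_rot': array([-2.94313277, -0.45111783, -0.26018799]), 'contact_force': array([0.20927875, 6.65089891, 6.00525755]), 'torque': array([ 0.94824069, -0.00649056,  0.24443225]), 'grip_force': 25.00041425228119, 'opening': 0.05566688864487706}
[ 0.58227396 -0.20243491  0.15439555]
```

Request:
{"api": "arm_command", "payload": {"fingers": [1,1,1,1,1,1,1,1], "travel": [[0,0,-0.0009],[0,0,-0.0017],[0,0,-0.0026],[0,0,-0.0034],[0,0,-0.0043],[0,0,-0.0051],[0,0,-0.006],[0,0,-0.0068]], "dr": [[0,0,-7],[0,0,-14],[0,0,-21],[0,0,-28],[0,0,-35],[0,0,-42],[0,0,-49],[0,0,-56]]}}

```text
time: 9.98
tool_pos: [0.5878, -0.2012, 0.1436]
tool_rot: [2.851, -0.4, 0.828]
contact_force: [-1.1, 7.1, 5.5]
opening: 0.0554
grip_force: 25.0
```

```bash
cat >st.py <<'E'
from cell import *
from h import *
s=observe();A=Ro.from_euler("xyz",s["tool_rot"]).as_matrix();R=pose(189.2,28,-.18)
M=R.T@A;print("turn",-np.degrees(np.arctan2(M[1,0],M[0,0])),"q",np.round(s["qpos"],2),"F tool",np.round(A.T@s["contact_force"],1),"T tool",np.round(A.T@s["torque"],2),"j6",s["joint_efforts"][5],"center",np.round(s["tool_pos"]-.019*A[:,2],4),s["time"])
E
python3 st.py
```

```text
turn 56.64449274054028 q [-0.63  0.43  1.77  0.57  0.67 -0.23] F tool [ 6.3 -4.4 -4.8] T tool [0.69 0.75 0.14] j6 1.7706959322094917 center [ 0.579  -0.2028  0.1604] 9.9833
```

Request:
{"api": "arm_command", "payload": {"fingers": [1,1,1,1,1,1,1,1], "travel": [[0,0,-0.0009],[0,0,-0.0017],[0,0,-0.0026],[0,0,-0.0034],[0,0,-0.0043],[0,0,-0.0051],[0,0,-0.006],[0,0,-0.0068]], "dr": [[0,0,-7],[0,0,-14],[0,0,-21],[0,0,-28],[0,0,-35],[0,0,-42],[0,0,-49],[0,0,-56]]}}

```text
time: 10.65
tool_pos: [0.5844, -0.2016, 0.1495]
tool_rot: [2.652, 0.001, 1.746]
contact_force: [-3.1, 7.4, 7.2]
opening: 0.0557
grip_force: 25.0
```

```bash
python3 st.py
```

```text
turn 112.65611952719034 q [-0.64  0.41  1.77  0.57  0.69 -1.21] F tool [ 7.8  1.9 -7.2] T tool [0.08 1.06 0.16] j6 1.7647522687911987 center [ 0.5756 -0.2032  0.1663] 10.65
```

Now a slower approach to the stop, with the torque checked along the way.

Request:
{"api": "arm_command", "payload": {"fingers": [1,1,1,1,1,1], "travel": [[0,0,-0.0006],[0,0,-0.0012],[0,0,-0.0018],[0,0,-0.0024],[0,0,-0.003],[0,0,-0.003]], "dr": [[0,0,-5],[0,0,-10],[0,0,-15],[0,0,-20],[0,0,-25],[0,0,-25]]}}

```text
time: 11.15
tool_pos: [0.5828, -0.202, 0.1521]
tool_rot: [2.692, 0.201, 2.136]
contact_force: [-3.1, 6.4, 6.3]
opening: 0.0552
grip_force: 25.0
```

```bash
python3 st.py
```

```text
turn 137.60688641356367 q [-0.64  0.41  1.77  0.56  0.69 -1.64] F tool [ 5.6  4.  -6.5] T tool [-0.22  0.91 -0.03] j6 -1.024150438606739 center [ 0.5741 -0.2035  0.1689] 11.15
```

Request:
{"api": "arm_command", "payload": {"fingers": [1,1,1,1,1], "travel": [[0,0,-0.0005],[0,0,-0.001],[0,0,-0.0015],[0,0,-0.0015],[0,0,-0.0015]], "dr": [[0,0,-4],[0,0,-8],[0,0,-12],[0,0,-12],[0,0,-12]]}}

```text
time: 11.57
tool_pos: [0.5822, -0.2021, 0.1534]
tool_rot: [2.739, 0.286, 2.329]
contact_force: [-3.2, 6.5, 6.7]
opening: 0.055
grip_force: 25.0
```

```bash
python3 st.py
```

```text
turn 149.377326787372 q [-0.64  0.4   1.77  0.56  0.7  -1.84] F tool [ 4.7  5.2 -6.8] T tool [-0.29  0.77 -0.06] j6 -0.05999872460961342 center [ 0.5734 -0.2037  0.1702] 11.5667
```

Request:
{"api": "arm_command", "payload": {"fingers": [1,1,1,1], "travel": [[0,0,-0.0003],[0,0,-0.0006],[0,0,-0.0008],[0,0,-0.0008]], "dr": [[0,0,-3],[0,0,-6],[0,0,-8],[0,0,-8]]}}

```text
time: 11.9
tool_pos: [0.5817, -0.2023, 0.1542]
tool_rot: [2.781, 0.338, 2.466]
contact_force: [-3.9, 7.1, 7.9]
opening: 0.056
grip_force: 25.0
```

```bash
python3 st.py
```

```text
turn 157.45639744976717 q [-0.64  0.4   1.77  0.56  0.7  -1.98] F tool [ 4.5  6.4 -8.2] T tool [-0.35  0.72 -0.04] j6 -0.4059571120887995 center [ 0.5729 -0.2038  0.171 ] 11.9
```

Request:
{"api": "arm_command", "payload": {"fingers": [1,1,1,1], "travel": [[0,0,0],[0,0,0],[0,0,0],[0,0,0]], "dr": [[0,0,-3],[0,0,-6],[0,0,-8],[0,0,-8]]}}

```text
time: 12.23
tool_pos: [0.5836, -0.2034, 0.1553]
tool_rot: [2.829, 0.388, 2.603]
contact_force: [5.1, 3.7, 5.7]
opening: 0.0557
grip_force: 25.0
```

```bash
python3 st.py
```

```text
turn 165.29661783092217 q [-0.64  0.4   1.77  0.56  0.69 -2.12] F tool [-4.5  6.9 -2.4] T tool [-1.16 -0.49  0.69] j6 -1.1282699927687645 center [ 0.5748 -0.2049  0.172 ] 12.2333
```

The torque jumped to 0.69 N m at about 165° of turn, so the stop is reached. I'm opening and backing off along the axis.

Request:
{"api": "arm_command", "payload": {"fingers": [-1,-1,-1,-1,-1,-1,-1,-1], "travel": [[0,0,0],[0,0,0],[0,0,0],[0,0,0],[0,0,0],[0,0,0],[0,0,0],[0,0,0]], "dr": [[0,0,0],[0,0,0],[0,0,0],[0,0,0],[0,0,0],[0,0,0],[0,0,0],[0,0,0]]}}

```text
time: 12.9
tool_pos: [0.582, -0.2038, 0.1534]
tool_rot: [2.832, 0.385, 2.604]
contact_force: [0.1, -0.3, -0.7]
opening: 0.0921
grip_force: 0.0
```

Request:
{"api": "arm_command", "payload": {"fingers": [-1,-1,-1,-1,-1,-1,-1,-1], "travel": [[0,0,0],[0,0,-0.02],[0,0,-0.05],[0,0,-0.09],[0,0,-0.13],[0,0,-0.13],[0,0,-0.13],[0,0,-0.13]], "dr": [[0,0,0],[0,0,0],[0,0,0],[0,0,0],[0,0,0],[0,0,0],[0,0,0],[0,0,0]]}}

```text
time: 13.57
tool_pos: [0.5216, -0.2139, 0.268]
tool_rot: [2.832, 0.385, 2.604]
contact_force: [0.1, 0.6, -0.5]
opening: 0.092
grip_force: 0.0
```

```bash
cat >rib.py <<'E'
from cell import *
from h import *
c4=dict(np.load("w4.npz"));c5=read_camera("wrist");np.savez("w5.npz",**c5)
R=pose(189.2,28,-.18);n=-R[:,2];C0=np.array([.5828,-.2022,.153])
for nm,c,lift in(("before",c4,.000),("after",c5,.019)):
    W=cloud(c);C=C0+n*lift;q=(W-C)@R;h=-q[...,2];r=np.hypot(q[...,0],q[...,1])
    m=(r<.035)&(h>.006)&(h<.023);hm=np.median(h[m]); rb=m&(h>hm+.0028)&(r<.03)
    p=q[rb][:,:2];d=np.linalg.svd(p-p.mean(0))[2][0]
    print(nm,m.sum(),"top h",hm+lift-.013,"rib",rb.sum(),"ang ccw",-np.degrees(np.arctan2(d[1],d[0]))%180,"ctr",p.mean(0))
cv2.imwrite("pics/w5.png",c5["color"])
E
python3 st.py; python3 rib.py
```

```text
turn 165.2979428859143 q [-0.74  0.19  1.72  0.47  0.97 -2.05] F tool [0.5 0.4 0.5] T tool [ 0.05  0.12 -0.01] j6 0.013120736985001713 center [ 0.5128 -0.2154  0.2848] 13.5667
before 4148 top h -0.001200264981720536 rib 576 ang ccw 23.373103349027275 ctr [-0.00015102 -0.00022208]
after 4764 top h 0.01822733775652089 rib 660 ang ccw 2.2792141009043525 ctr [-0.00114768 -0.00071882]
```

View pics/w5.png

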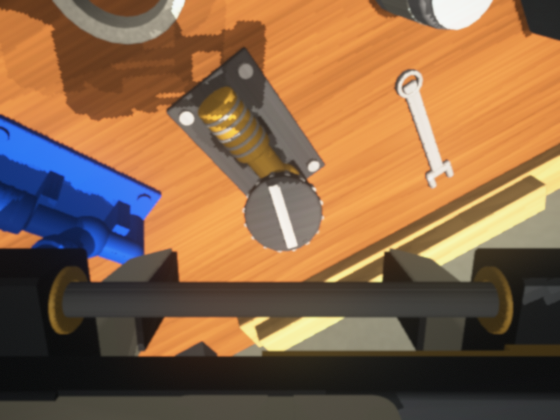

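The rib has turned 158.9° (2.77 rad) and the wheel has risen 19.4 mm. The last 6° of commanded turn only slipped at the stop, so the valve is fully open. The wrist view shows the wheel free at (284,212), with the wrench and tape unmoved.

```bash
python3 -c "
from cell import *
print(hand_in())"
```

```text
the job is handed in; nothing more can be done
None
```

I swung the isolator handle to off with its lug hole within about 1 mm of the hasp hole. I then opened the brass valve fully to its stop (about 2.77 rad turned, 19 mm rise), saw no sign of contact with the other items, and handed the job in at about 13.6 s.

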